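Click the chocolate warmer's dial to the green setting and start it

TASK

Set the chocolate warmer going: with a fingertip laid gently on the knurled dial, turn it by friction until it clicks into the setting with the green dot, and only then press the orange start button fully down and let it come back up. Do not pinch or lift anything, and leave the pan lid, jar, spatula and cookie tray where they are.

Things in the scene. Friction and masses are not known exactly. Their poses are not given: they have to be found in the camera images.
- warmer: Fixed metal housing 340 (x) by 320 (y) mm, flat top 85 mm above the bench; origin under its centre, x towards its back, y to its left, z up. Black control deck along the front (-x) of the top: dial axis at (-98, 55) mm, start button at (-98, -95) mm. A round pan, 156 mm wide (collar 168), stands 36 mm above the top around (75, 0) mm under a loose lid.
- dial (a joint): Dial angle in rad, growing clockwise seen from above; -0.15 to 2.66. Five spring detents, each with a coloured dot on the deck: 0 white, 0.628 blue, 1.257 yellow, 1.885 green, 2.513 red. It starts at white, blue or yellow. Let go between two detents it snaps to the nearer; passing to the next takes at most about 0.07 N m.
- dial_top (a point): Centre of the dial's flat top, on its upright axis. Knurled grey and black disc 82 mm wide, 18 mm thick, its top 108 mm above the bench. It floats on a spring: it begins to sink at about 5 N and stops 3 mm lower at about 9 N. Grippy: a fingertip pressed on the top 30 mm from the axis with 6 to 9 N and moved round carries the dial along by friction.
- pointer_tip (a point): Outer end of the white pointer line on the dial's top, 41 mm from its axis; it points at the dot of the current setting.
- green_dot (a point): Centre of the green dot, 11 mm wide, on the deck 54.5 mm from the dial's axis; the dial is set when the pointer line points at it. Seen from above the dots run clockwise white, blue, yellow, green, red, round the dial's side nearer the pan.
- start (a joint): Travel of the start button in m: 0 released, 0.006 fully down. A spring returns it.
- start_top (a point): Centre of the top of the orange start button, a round cap 32 mm wide in a dark housing, pressed straight down; 6 mm travel, about 5 N when fully down.
- pan_lid: Bystander: loose metal lid 160 mm wide with a central knob, 36 mm high in all, lying on the pan; origin at the centre of its underside.
- jar: Bystander: jar 56 mm wide and 85 mm high with a white cap, standing on the bench to the warmer's left; origin at the centre of its underside.
- spatula: Bystander: spatula 250 mm long lying on the bench along its own x, in front of the warmer; origin under its middle.
- cookie_tray: Bystander: metal tray 200 by 260 mm, 22 mm high, with six cookies, on the bench to the warmer's right; origin at the centre of its underside.

How it is judged:
By the outcome, as a careful person would: the job done as asked, in the order asked, and still so for the second after the job is handed in, with the robot touching nothing.
It also fails if it takes over 54 s, if anything falls off the work surface, if the arm or the gripper's body presses on something with over 40 N, if the wrist force passes 120 N, or if a joint passes its speed limit or range.

ROBOT

A 6-joint arm with a two-finger parallel gripper is mounted at the origin on the work surface. World frame = base frame: x ahead of the robot, y to its left, z up, the work surface at z = 0. Lengths are in m, angles in rad, forces in N, time in s.
With the tool pointing down it reaches from about 0.35 to 0.775 m from the base axis. Payload 7.3 kg.
Tool frame: the origin (TCP) lies midway between the tips of the shut fingers; the grasp point (between the pads) lies 19 mm behind it; z points along the fingers, y is the line along which they close (so a half turn about z gives the same grasp; the last joint's range is limited). The gripper opens to 92 mm and grips with 3 to 60 N. Pads are 19 mm wide; open, the fingers measure 130 mm over their backs; the gripper's body (75 mm by 190 mm) begins 47 mm behind the grasp point.
Start: joints at [1.12, 0.342, 1.524, -0, 1.275, -0.146], TCP at [0.158, 0.501, 0.227] pointing down, gripper open.
Joint ranges: [-2.53, 2.53], [-0.77, 2.02], [0.04, 2.7], [-1, 4.14], [0.28, 2.66], [-3.11, 3.11]. Speed limits (rad/s): [2.57, 2.57, 3.14, 3.14, 3.14, 3.14].

INTERFACE

Orientations are given as [roll, pitch, yaw] about the fixed x, y, z axes, in that order (R = Rz(yaw) Ry(pitch) Rx(roll)).
In Python, from cell import monitor, vision, workorder gives the robot as it stands.
- The arm moves only by the tool move_arm, never from a script. Its argument "rows" is a list of rows, each a list of 5 numbers: the shift along the world's x, y, z in mm, then the turn about the world's z in rad, then the closure, from -1 (fully open) to 1 (shut). A call has 1 to 12 rows; each row shifts and turns the commanded pose from where the row before left it; what a row does not reach is not made up. A row lasts 1/10 s, in which the tool goes at most 50 mm and 8.59 degrees, less where a joint would pass 70% of its speed; a pose out of reach is approached as far as the arm can. A call is refused whole if a number of a shift passes 50 or a number of a turn 0.15, either way. A call with a gripper value outside its range is refused whole. The fingers move at their own pace and stop on an object; "newtons" is the grip in N (left out, the last holds). Time passes only in rows, so rows that do not move let the fingers close. It gives the time, the measured TCP pose, the force, the opening and the grip force at its end, in the units of the state.
- monitor.observe(): the state, without advancing time (a new reading comes with each control period).
- vision.read_camera(name): name is "scene" or "top" or "wrist"; returns the picture (400x640x3 uint8, red, green, blue); there is no depth.
- vision.get_calibration(name): a dict with "K" (3x3 intrinsics, pixels), "k1" (the pictures are not rectified: a ray, as slopes to the right and down, at radius r is drawn at 1 + k1 r^2 times it, then the intrinsics apply), "T" (4x4, takes a point from camera to world coordinates); the wrist camera has in their place "mount" (4x4, takes a point from camera to tool coordinates, whose origin is the TCP and whose axes are the flange's). Camera axes: x right, y up, looking along -z (the intrinsics and any distortion apply to the point x, -y, -z); pixel columns grow to the right and rows downward; lengths in m; the calibration is good to about 2 mm. A picture is of the moment at which its call begins: read the wrist's pose just before it. get_calibration takes no time and is no camera call.
- workorder.hand_in(): hands the job in; it is judged then, once.
The state is a dict: "time": time; "qpos": joint angles; "qvel": joint speeds; "joint_efforts": joint torques, N m; "tool_pos": TCP position; "tool_rot": TCP orientation; "contact_force": force on the tool from outside, world axes, zero at the start; "torque": the same for the moment, N m; "opening": finger opening in m; "grip_force": force on a finger pad.
Only numpy, scipy, OpenCV 4.12 (cv2) and the standard library are available. Lean on these libraries where they do the work, as an engineer would, in place of code of your own. Each camera call takes 0.05 s, during which the arm holds its last target. There are 200 camera calls.

## Working session

There is one attempt and no reset: what is moved stays moved. The work goes in short steps, Python scripts to look and compute and a tool call to move; the robot and the scene stay as the last step left them, time stands still between calls to the robot, and variables do not carry over. Pictures are saved under pics/ and viewed, at most 10 in all, crops included, and the job is handed in when it is done.

Besides the shell and the picture viewer there is one more tool, called after ">>>" in YAML: its name, and indented under it one key for each argument. move_arm: Moves the arm, as the interface text tells. Its arguments: {"type":"object","properties":{"rows":{"type":"array","items":{"type":"array","items":{"type":"number"}}},"newtons":{"type":"number"}},"required":["rows"]}

```bash
mkdir -p pics; cat > h.py <<'E'
import numpy as np, cv2
from cell import monitor, vision, workorder
def ray(name,uv,T=None):
    c=vision.get_calibration(name);K=np.array(c["K"]);k1=c["k1"]
    d=np.array([(uv[0]-K[0,2])/K[0,0],(uv[1]-K[1,2])/K[1,1]]);s=d.copy()
    for _ in range(30): s=d/(1+k1*(s@s))
    T=np.array(c["T"]) if T is None else T
    return T[:3,3],T[:3,:3]@np.array([s[0],-s[1],-1.])
def onplane(name,uv,z,T=None):
    o,d=ray(name,uv,T);return o+d*(z-o[2])/d[2]
def grab(name,fn):
    im=vision.read_camera(name);cv2.imwrite(fn,cv2.cvtColor(im,cv2.COLOR_RGB2BGR));return im
E
python3 - <<'E'
from h import *
print(monitor.observe())
grab("top","pics/top0.png");grab("scene","pics/scene0.png")
for n in("top","scene"):print(vision.get_calibration(n))
E
```

```text
{'time': 0.0, 'qpos': array([ 1.11999133e+00,  3.42712464e-01,  1.52504172e+00, -7.48296453e-06,
        1.27538634e+00, -1.45999510e-01]), 'qvel': array([-0.00141216,  0.00231093, -0.00101784,  0.00039518,  0.00103009,
       -0.00073018]), 'joint_efforts': array([-9.20278508e-04, -4.31234336e+01, -2.44217670e+01,  7.18332105e-02,
        5.58728934e-02, -1.21978260e-04]), 'tool_pos': array([0.15735419, 0.50042824, 0.22604167]), 'tool_rot': array([-3.14006021e+00, -2.18106703e-04,  2.83678918e+00]), 'contact_force': array([ 0.19408142,  0.32294866, -0.57947964]), 'torque': array([-0.01298645, -0.02425395, -0.02464802]), 'grip_force': 0.0, 'opening': 0.09187348338233665}
{'K': array([[398.89130539,   0.        , 317.21933696],
       [  0.        , 398.89130539, 198.40503336],
       [  0.        ,   0.        ,   1.        ]]), 'k1': -0.07035517022498369, 'T': array([[-0.0221905 ,  0.99400102, -0.10709603,  0.47325732],
       [-0.99973048, -0.02279337, -0.00440827,  0.02669684],
       [-0.00682291,  0.10696934,  0.99423891,  1.21289383],
       [ 0.        ,  0.        ,  0.        ,  1.        ]])}
{'K': array([[372.39127874,   0.        , 320.25915922],
       [  0.        , 372.39127874, 201.84962828],
       [  0.        ,   0.        ,   1.        ]]), 'k1': -0.026309629040124557, 'T': array([[ 0.56973132, -0.48244988,  0.66531822,  1.28047715],
       [ 0.82178101,  0.34336716, -0.45472516, -0.42706754],
       [-0.00906633,  0.80581704,  0.59209518,  0.71826739],
       [ 0.        ,  0.        ,  0.        ,  1.        ]])}
```

View pics/top0.png

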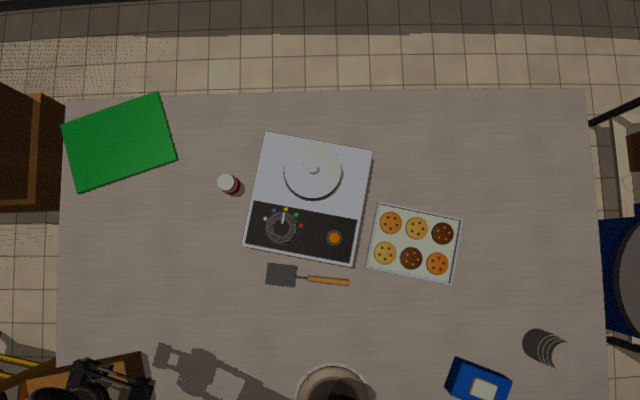

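View pics/scene0.png

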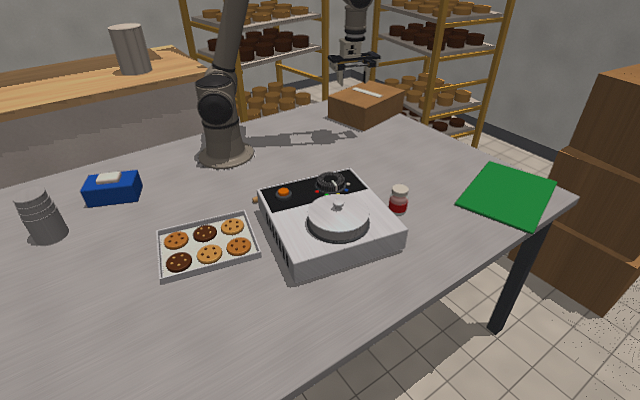

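The top view shows the dial at about (281,228), the white pointer towards yellow at (285,209), the green dot at (296,214), red at (301,226) and the orange button at (334,238). The warmer is turned slightly. The scene view agrees and shows nothing else near the dial. Next I measure these points.

```bash
python3 - <<'E'
from h import *
im=cv2.imread("pics/top0.png");hsv=cv2.cvtColor(im,cv2.COLOR_BGR2HSV)
R=(slice(195,260),slice(245,360))
P={}
for n,lo,hi in [("green",(50,120,80),(75,255,255)),("red",(172,130,100),(180,255,255)),("yellow",(24,130,120),(34,255,255)),("blue",(100,120,80),(125,255,255)),("orange",(10,150,120),(22,255,255))]:
    m=np.zeros(im.shape[:2],np.uint8);m[R]=cv2.inRange(hsv,lo,hi)[R]
    k,l,s,c=cv2.connectedComponentsWithStats(m)
    if k<2: print(n,"none");continue
    i=1+np.argmax(s[1:,4]);z=.09 if n=="orange" else .086
    P[n]=onplane("top",c[i],z);print(n,s[i],c[i].round(1),P[n].round(4))
# housing outline: deck black
m=np.zeros(im.shape[:2],np.uint8);m[195:275,235:365]=(hsv[195:275,235:365,2]<60)*255
m=cv2.morphologyEx(m,cv2.MORPH_CLOSE,np.ones((15,15)))
k,l,s,c=cv2.connectedComponentsWithStats(m);i=1+np.argmax(s[1:,4])
box=cv2.boxPoints(cv2.minAreaRect(np.argwhere(l==i)[:,::-1].astype(np.float32)))
W=np.array([onplane("top",b,.085) for b in box]);print(box.round(1),W.round(4),np.linalg.norm(np.diff(W,axis=0),axis=1))
# fit dial centre from dots + orange with warmer-model: rigid 2D
ang={"blue":.628,"yellow":1.257,"green":1.885,"red":2.513}
# circle of radius 54.5 about c, cw angles => world angle = a0-ang
from scipy.optimize import least_squares
ks=[n for n in ang if n in P]
f=lambda p:np.concatenate([p[:2]+.0545*np.array([np.cos(p[2]-ang[n]),np.sin(p[2]-ang[n])])-P[n][:2] for n in ks])
r=least_squares(f,[.38,.1,2.]);print("centre",r.x,"res mm",(r.fun*1e3).round(1))
if "orange" in P:print("button-dial",np.linalg.norm(P["orange"][:2]-r.x[:2]), "yaw",np.arctan2(*(r.x[:2]-P["orange"][:2])[::-1])-np.pi/2)
print("dial px plane",onplane("top",(281,228),.108))
cv2.imwrite("pics/crop0.png",cv2.resize(im[190:275,235:365],None,fx=6,fy=6,interpolation=cv2.INTER_CUBIC))
E
```

```text
green [294 213   4   4  13] [295.6 214.4] [0.5506 0.0939 0.086 ]
red none
yellow [284 208   4   3   8] [285.5 208.9] [0.5668 0.1223 0.086 ]
blue [272 209   4   3  12] [273.5 210. ] [0.5644 0.1564 0.086 ]
orange [329 233  11  10  86] [334.2 237.4] [ 0.4832 -0.0135  0.09  ]
[[246. 195.]
 [356. 195.]
 [356. 274.]
 [246. 274.]] [[ 0.6092  0.2349  0.085 ]
 [ 0.602  -0.0789  0.085 ]
 [ 0.3799 -0.0719  0.085 ]
 [ 0.3862  0.2361  0.085 ]] [0.31383989 0.22219514 0.30804412]
centre [0.51419478 0.13459581 1.0362934 ] res mm [-0.2 -0.2  0.5  0.4 -0.3 -0.2]
button-dial 0.1512766346602981 yaw -0.20646445472168873
dial px plane [0.51219189 0.13366529 0.108     ]
```

View pics/crop0.png

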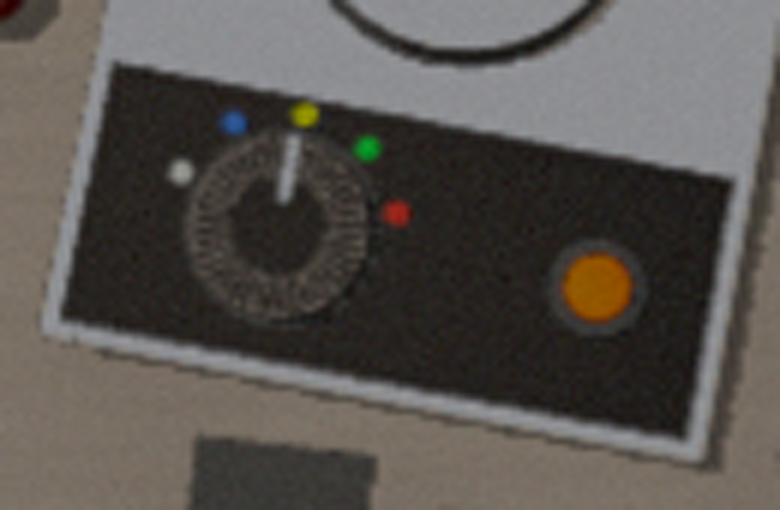

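The pointer is at yellow, so the dial needs one detent clockwise. The fit residuals are under 0.5 mm and the dial-to-button distance is 151 mm against 150 mm nominal. I'll move above the front of the dial with the fingers shut.

>>> move_arm:
  rows:
    - [29.7,-33.6,0,0,1]
    - [29.7,-33.6,0,0,1]
    - [29.7,-33.6,0,0,1]
    - [29.7,-33.6,0,0,1]
    - [29.7,-33.6,0,0,1]
    - [29.7,-33.6,0,0,1]
    - [29.7,-33.6,0,0,1]
    - [29.7,-33.6,0,0,1]
    - [29.7,-33.6,0,0,1]
    - [29.7,-33.6,0,0,1]
    - [29.7,-33.6,0,0,1]
    - [0,0,0,0,1]
  newtons: 20

```text
time: 1.3
tool_pos: [0.487, 0.1274, 0.2261]
tool_rot: [-3.141, 0.001, 2.832]
contact_force: [-0.1, 1.0, -0.1]
opening: 0.0018
grip_force: 0.0
```

>>> move_arm:
  rows:
    - [0,0,-35,0,1]
    - [0,0,-35,0,1]
    - [0,0,-20,0,1]
    - [0,0,0,0,1]
    - [0,0,0,0,1]

```text
time: 1.8
tool_pos: [0.4841, 0.1316, 0.1371]
tool_rot: [3.142, -0.0, 2.837]
contact_force: [0.1, 0.3, 0.9]
opening: 0.0004
grip_force: 0.0
```

```bash
python3 - <<'E'
from h import *
s=monitor.observe();print(s['tool_pos'],s['tool_rot'],s['contact_force'])
a=grab("wrist","pics/w1.png");b=grab("top","pics/t1.png")
w=cv2.imread("pics/w1.png");t=cv2.imread("pics/t1.png")[190:275,235:365]
t=cv2.resize(t,(520,340),interpolation=cv2.INTER_CUBIC);w=cv2.resize(w,(400,250))
c=np.zeros((590,520,3),np.uint8);c[:340]=t;c[340:,:400]=w
cv2.imwrite("pics/c1.png",c)
E
```

```text
[0.48411053 0.13164645 0.1371018 ] [ 3.14157071e+00 -3.37971736e-04  2.83724589e+00] [0.1496024  0.28107081 0.85061264]
```

View pics/c1.png

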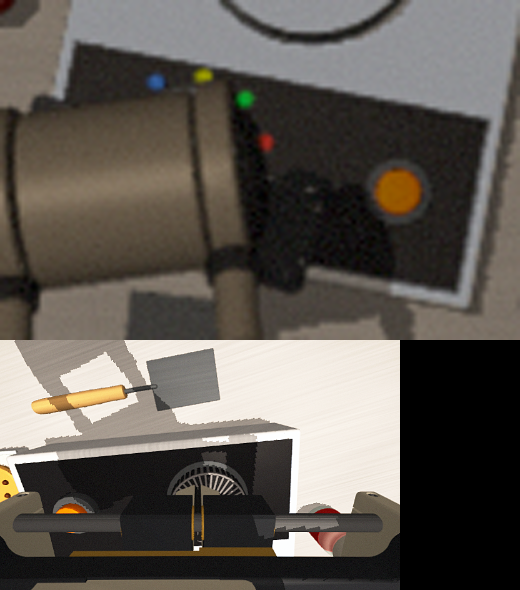

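The arm blocks the top view. The wrist view shows the shut tips centred over the front part of the knurled dial, as planned. I'll descend onto it.

>>> move_arm:
  rows:
    - [0,0,-15,0,1]
    - [0,0,-10,0,1]
    - [0,0,-2,0,1]
    - [0,0,0,0,1]
    - [0,0,0,0,1]

```text
time: 2.4
tool_pos: [0.4846, 0.1313, 0.1103]
tool_rot: [3.141, 0.001, 2.837]
contact_force: [0.8, -0.8, 0.1]
opening: 0.0009
grip_force: 0.0
```

>>> move_arm:
  rows:
    - [0,0,-1,0,1]
    - [0,0,-1,0,1]
    - [0,0,0,0,1]
    - [0,0,0,0,1]

```text
time: 2.8
tool_pos: [0.4845, 0.1312, 0.1081]
tool_rot: [3.141, 0.001, 2.837]
contact_force: [-0.7, 0.0, 3.6]
opening: 0.0003
grip_force: 2.0
```

>>> move_arm:
  rows:
    - [0,0,-1,0,1]
    - [0,0,-0.7,0,1]
    - [0,0,0,0,1]
    - [0,0,0,0,1]

```text
time: 3.2
tool_pos: [0.4844, 0.1312, 0.1066]
tool_rot: [3.141, 0.001, 2.837]
contact_force: [-1.3, 0.2, 6.8]
opening: 0.0003
grip_force: 3.5
```

>>> move_arm:
  rows:
    - [-0.1,1.65,0,-0.055,1]
    - [-0.1,1.65,0,-0.055,1]
    - [0.1,1.65,0,-0.055,1]
    - [0.1,1.65,0,-0.055,1]
    - [0.25,1.6,0,-0.055,1]
    - [0.3,1.6,0,-0.055,1]

```text
time: 3.8
tool_pos: [0.4853, 0.1412, 0.1067]
tool_rot: [3.14, 0.001, 2.505]
contact_force: [-0.1, 0.1, 6.9]
opening: 0.0003
grip_force: 3.4
```

>>> move_arm:
  rows:
    - [0.4,1.6,0,-0.055,1]
    - [0.5,1.6,0,-0.055,1]
    - [0.6,1.5,0,-0.055,1]
    - [0.6,1.5,0,-0.055,1]
    - [0.8,1.45,0,-0.055,1]
    - [0.8,1.45,0,-0.05,1]
    - [0,0,0,0,1]
    - [0,0,0,0,1]

```text
time: 4.6
tool_pos: [0.4893, 0.1503, 0.1068]
tool_rot: [3.139, 0.001, 2.182]
contact_force: [-0.4, -0.5, 7.1]
opening: 0.0002
grip_force: 3.4
```

>>> move_arm:
  rows:
    - [0,0,10,0,1]
    - [0,0,30,0,1]
    - [0,0,40,0,1]
    - [-7,-45,0,0.1,1]
    - [-7,-45,0,0.1,1]
    - [-7,-45,0,0.1,1]
    - [-7,-45,0,0.1,1]
    - [-7,-45,0,0.1,1]
    - [-7,-45,0,0.1,1]
    - [0,0,0,0,1]
    - [0,0,0,0,1]

```text
time: 5.7
tool_pos: [0.4461, -0.1205, 0.1861]
tool_rot: [3.141, -0.001, 2.778]
contact_force: [0.8, 0.3, -0.2]
opening: 0.0005
grip_force: 0.0
```

```bash
python3 - <<'E'
from h import *
s=monitor.observe();print(s['tool_pos'],s['tool_rot'],s['contact_force'])
grab("top","pics/t2.png")
t=cv2.imread("pics/t2.png")[190:275,235:365]
cv2.imwrite("pics/c2.png",cv2.resize(t,None,fx=6,fy=6,interpolation=cv2.INTER_CUBIC))
E
```

```text
[ 0.4461137  -0.12051758  0.18612265] [ 3.14105493e+00 -5.26627976e-04  2.77779557e+00] [ 0.84384776  0.29412387 -0.23217845]
```

View pics/c2.png

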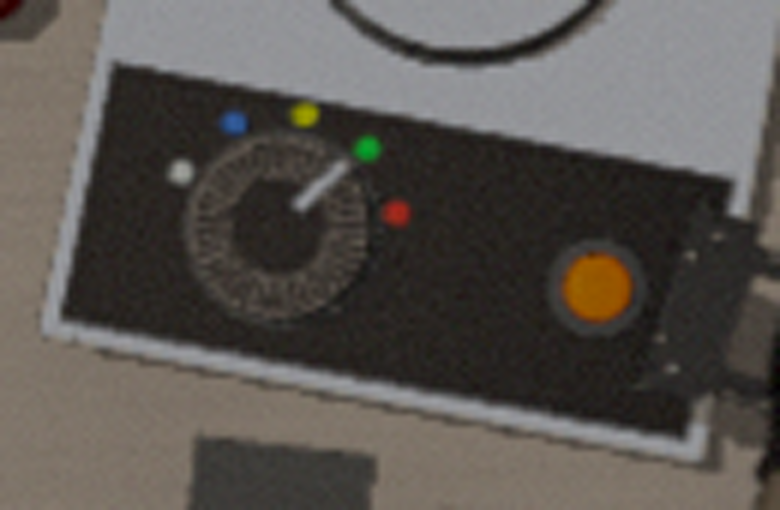

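The pointer line now points at the green dot at (368,148) in the crop, so the dial is set. Next I go over the button and probe down.

>>> move_arm:
  rows:
    - [12.3,36,0,0,1]
    - [12.3,36,0,0,1]
    - [12.3,35.5,0,0,1]
    - [0,0,-30,0,1]
    - [0,0,-30,0,1]
    - [0,0,-10,0,1]
    - [0,0,0,0,1]
    - [0,0,0,0,1]

```text
time: 6.55
tool_pos: [0.484, -0.012, 0.117]
tool_rot: [3.141, 0.001, 2.782]
contact_force: [0.8, -0.5, 0.9]
opening: 0.0003
grip_force: 0.0
```

>>> move_arm:
  rows:
    - [0,0,-2,0,1]
    - [0,0,-2,0,1]
    - [0,0,-2,0,1]
    - [0,0,-2,0,1]
    - [0,0,0,0,1]
    - [0,0,0,0,1]

```text
time: 7.15
tool_pos: [0.4834, -0.0124, 0.108]
tool_rot: [3.141, -0.0, 2.782]
contact_force: [0.1, 0.4, -1.0]
opening: 0.0004
grip_force: 0.0
```

>>> move_arm:
  rows:
    - [0,0,-2,0,1]
    - [0,0,-2,0,1]
    - [0,0,-2,0,1]
    - [0,0,0,0,1]
    - [0,0,0,0,1]

```text
time: 7.65
tool_pos: [0.4836, -0.0124, 0.1022]
tool_rot: [3.141, 0.001, 2.782]
contact_force: [-0.0, -0.0, 4.1]
opening: 0.0006
grip_force: 2.1
```

>>> move_arm:
  rows:
    - [0,0,-1,0,1]
    - [0,0,-1,0,1]
    - [0,0,0,0,1]
    - [0,0,0,0,1]

```text
time: 8.05
tool_pos: [0.4837, -0.0124, 0.1011]
tool_rot: [3.141, 0.001, 2.782]
contact_force: [-3.1, 0.6, 13.9]
opening: 0.0005
grip_force: 6.7
```

>>> move_arm:
  rows:
    - [0,0,-1,0,1]
    - [0,0,-1,0,1]
    - [0,0,0,0,1]
    - [0,0,0,0,1]

```text
time: 8.45
tool_pos: [0.4838, -0.0124, 0.1007]
tool_rot: [3.141, 0.002, 2.782]
contact_force: [-8.4, 0.1, 29.5]
opening: 0.0008
grip_force: 14.7
```

The button is bottomed: 4 N at about 5 mm of travel, then a hard stop. I'll release it and back away.

>>> move_arm:
  rows:
    - [0,0,5,0,1]
    - [0,0,15,0,1]
    - [0,0,35,0,1]
    - [0,0,40,0,1]
    - [-12,-36,10,0,1]
    - [-12,-36,0,0,1]
    - [-12,-36,0,0,1]
    - [-12,-36,0,0,1]
    - [0,0,0,0,1]
    - [0,0,0,0,1]

```text
time: 9.45
tool_pos: [0.435, -0.1566, 0.2026]
tool_rot: [3.141, -0.001, 2.779]
contact_force: [-0.3, 0.2, 0.1]
opening: 0.0005
grip_force: 0.0
```

```bash
python3 - <<'E'
from h import *
s=monitor.observe();print(s['tool_pos'],s['contact_force'])
grab("top","pics/t3.png")
t=cv2.imread("pics/t3.png")[125:295,215:475]
cv2.imwrite("pics/c3.png",cv2.resize(t,None,fx=3,fy=3,interpolation=cv2.INTER_CUBIC))
E
```

```text
[ 0.43495749 -0.15661689  0.20256029] [-0.29435706  0.24512686  0.0662505 ]
```

View pics/c3.png

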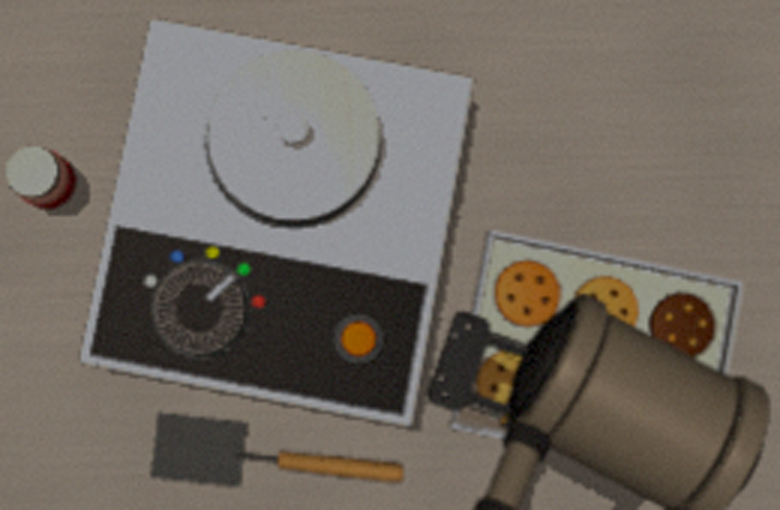

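The dial pointer is still on green at (244,269), the button at (358,338) has been released, and the lid, jar, spatula and tray have not moved. The robot touches nothing.

```bash
python3 -c "
from cell import workorder
print(workorder.hand_in())"
```

```text
the job is handed in; nothing more can be done
None
```

The job is handed in at about 9.5 s: the dial was turned by fingertip friction from yellow to green, then the start button was pressed to its stop and released, and the lid, jar, spatula and tray look unmoved in the last picture.

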